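# Set and lock a polariser rotation dial

## Robot

A 6-joint arm with a two-finger parallel gripper is mounted at the origin on a cart in front of the work surface, level with it; the furniture and walls round the work are solid. World frame = base frame: x ahead of the robot, y to its left, z up, the work surface at z = 0. Lengths are in mm, angles in degrees, forces in N, time in s.
With the tool pointing down it reaches from about 300 to 850 mm from the base axis. Payload 4.2 kg.
Tool frame: the origin (TCP) lies at the very end of the fingers, on their centre line; the grasp point (between the pads) lies 19 mm behind it (env.grip_depth is the distance from the TCP to the grasp point, in mm); z points along the fingers, y is the line along which they close (so a half turn about z gives the same grasp; the last joint's range is limited). The gripper opens to 91 mm and grips with 3 to 60 N. Pads are 32 mm wide; open, the fingers measure 118 mm over their backs; the gripper's body (76 mm by 178 mm) begins 60 mm behind the grasp point.
Start: joints at [-68.812, 18.312, 89.639, -0, 72.044, -1.146], TCP at [218.506, -531.882, 213.976] pointing down, gripper open.
Joint ranges: [-177.97, 177.97], [-48.28, 115.42], [12.27, 149.76], [-77.06, 257.06], [2.81, 150.46], [-146.56, 146.56]. Speed limits (degrees/s): [147.25, 147.25, 180, 180, 180, 180].

## Interface

Orientations are given as [roll, pitch, yaw] about the fixed x, y, z axes, in that order (R = Rz(yaw) Ry(pitch) Rx(roll)).
In Python, from workcell import env, cams gives the robot as it stands.
- The arm moves only by the tool apply_moves, never from a script. Its argument "deltas" is a list of rows, each a list of 5 numbers: the shift along the tool's x, y, z in m, then the turn about the tool's z in rad, then the opening, from -1 (shut) to 1 (fully open), so that 0 is half open. In form: [[tx, ty, tz, roll, gripper], ...]. A call has 1 to 5 rows; each row is the pose to reach, as a shift and turn from the pose commanded when the call began, along the tool's axes at that moment; what a row does not reach only later rows make up. A row lasts 1/10 s, in which the tool goes at most 50 mm and 8.59 degrees, less where a joint would pass 70% of its speed; a pose out of reach is approached as far as the arm can. A call with a gripper value outside its range is refused whole. The fingers move at their own pace and stop on an object; "grip_force" is the grip in N (left out, the last holds). Time passes only in rows, so rows that repeat a pose let the fingers close. It gives the time, the measured TCP pose, the force, the opening and the grip force at its end, in the units of the state.
- env.state(): the state, without advancing time (a new reading comes with each control period).
- cams.grab_frame(name): name is "scene" or "top" or "wrist"; returns the picture (384x512x3 uint8, blue, green, red); there is no depth.
- cams.get_calibration(name): a dict with "mtx" (3x3 intrinsics, pixels), "eye" and "attitude" of the camera in the world; the wrist camera has in their place "tool_from_camera" (4x4, takes a point from camera to tool coordinates, whose origin is the TCP and whose axes are the flange's). Camera axes: x right, y down, z forward; pixel columns grow to the right and rows downward; lengths in mm; the calibration is good to about 2 mm. A picture is of the moment at which its call begins: read the wrist's pose just before it. get_calibration takes no time and is no camera call.
- env.job_done(): hands the job in; it is judged then, once.
The state is a dict: "time_s": time; "qpos": joint angles; "qvel": joint speeds; "effort": joint torques, N m; "ee_pos": TCP position; "ee_rot": TCP orientation; "force": force on the tool from outside, world axes, zero at the start; "torque": the same for the moment, N m; "gripper_width": finger opening in mm; "gripper_force": force on a finger pad.
Only numpy, scipy, OpenCV 4.12 (cv2) and the standard library are available. Lean on these libraries where they do the work, as an engineer would, in place of code of your own. Each camera call takes 0.05 s, during which the arm holds its last target. There are 200 camera calls.

## Task

Set the polariser's rotation dial: with the fingertips, push the upright post on the black dial round until the dial's white index line lines up with the long scale line at which the tall marker pin stands, then push the lock lever by its knob all the way over to its stop so that it stays there, the dial still lined up. Only push, and gently; do not pinch or grip anything, and leave the jar, the metal ring and the vial standing where they are.

Things in the scene. Friction and masses are not known exactly. Their poses are not given: they have to be found in the camera images.
- stage: bolted-down aluminium flange, 190 mm across, 12 thick; lug 110 mm wide reaches 170 mm along +y. Origin: dial axis at table top, z up. Black scale lines every 10 deg from -90 to 90 about -x; those at +-40 and +-70 are long and end at holes 85.5 mm from the axis: one holds the marker pin, three have flat plugs 3 mm high. Near the lever a stop block, top 28 mm up. Place and yaw vary
- dial: black dial, 120 mm across, top 24 mm above the table, turning about a vertical axis. Origin on the axis 12 mm above the table, z up, x along its white index line (48 to 60 mm out, and down the rim). Starts with x within 15 deg of the stage's -x, turns 126 deg either way from there, stays where left; about 3 N at the post. Central polariser, 43 mm across, stands 4 mm above it
- dial_post (a point): top centre of the upright steel push post on the dial: 12 mm in diameter, 30 mm tall, from 24 to 54 mm above the table, 41 mm from the axis, on the same radius as the index line
- marker_pin: upright steel pin, 11 mm in diameter, that stands 24 mm above the flange (top 36 mm above the table) in one of the four holes, 85.5 mm from the dial's axis, at the end of the target scale line. Origin at the centre of its foot, 12 mm above the table. Fixed
- lock_lever (a joint): angle (rad) of the flat steel lock lever on the lug: 0 to 0.2 at the start (released), 1.2 at its stop (locked). Vertical axis; grows clockwise seen from above: the lever points along the stage's +y turned counter-clockwise by (0.6 - value), so the knob goes from the -x to the +x side. Stays where left, does not brake the dial; about 2 N at the knob
- lever_knob (a point): top centre of the lever's upright black knob: 12 mm in diameter, 58 mm from the lever's pivot, top 47 mm above the table; the lever's flat bar, 12 mm wide, lies below it, its top 29 mm above the table
- lever_pivot (a point): top of the lever's hub on its turning axis, 30 mm above the table and 95 mm from the dial's axis along the stage's +y; a screw 10 mm across stands 3 mm above it
- jar_amber: bystander: brown jar with a black cap, 48 mm in diameter, 74 mm tall, loose, origin at the centre of its foot
- centring_ring: bystander: metal and rubber vacuum centring ring lying flat, 36 mm across, 8 mm high, loose, origin at the centre of its underside
- vial: bystander: small capped vial, 24 mm in diameter, 45 mm tall, loose, origin at the centre of its foot

How it is judged (in metres and radians):
On the way, in this order (a step that is already met when the one before it is completed fails the run):
1. the dial's index lines up with the marker pin's scale line and rests, the lever still released (y of marker_pin in the frame of dial between -0.004 and 0.004 m and x of marker_pin in the frame of dial above 0.05 m and angular speed of dial below 0.05 rad/s and value of joint lock_lever below 0.4 rad), for 0.3 s.
2. the lock lever is pushed over to its stop (value of joint lock_lever above 1.08 rad), for 0.2 s.
At the end, for the whole second after the job is handed in: the dial rests with the line of its index passing within 4 mm (2.7 degrees) of the marker pin's centre, on the pin's side, and the lock lever is within 0.12 rad (7 degrees) of its stop (y of marker_pin in the frame of dial between -0.004 and 0.004 m and x of marker_pin in the frame of dial above 0.05 m and angular speed of dial below 0.05 rad/s and value of joint lock_lever above 1.08 rad); the robot touches nothing.
It fails at once if the dial or its post is pinched or pushed with more than 30 N (contact force between the fingers and dial above 30 N).
It fails at once if the stage with its dial and lever is pinched or pushed with more than 36 N (contact force between the fingers and stage above 36 N).
It fails at once if the jar, the ring or the vial is moved by more than 15 mm, lifted or tipped over (distance of any of jar_amber, centring_ring, vial from where it was at the start of the episode above 0.015 m or angle between any of jar_amber, vial's own z axis and vertical above 0.4 rad).
It also fails if it takes over 61 s, if anything falls off the work surface, if the arm or the gripper's body presses on something with over 40 N, if the wrist force passes 120 N, or if a joint passes its speed limit or range.

## Working session

There is one attempt and no reset: what is moved stays moved. The work goes in short steps, Python scripts to look and compute and a tool call to move; the robot and the scene stay as the last step left them, time stands still between calls to the robot, and variables do not carry over. Pictures are saved under pics/ and viewed, at most 10 in all, crops included, and the job is handed in when it is done.

Besides the shell and the picture viewer there is one more tool, called after ">>>" in YAML: its name, and indented under it one key for each argument. apply_moves: Moves the arm, as the interface text tells. Its arguments: {"type":"object","properties":{"deltas":{"type":"array"},"grip_force":{"type":"number"}},"required":["deltas"]}

```bash
mkdir -p pics; python3 - <<'E'
from workcell import env,cams
import cv2,numpy as np
for n in("scene","top"):
    f=cams.grab_frame(n);cv2.imwrite(f"pics/{n}0.png",f)
    c=cams.get_calibration(n);print(n,np.round(c["mtx"],1).tolist(),c["eye"],c["attitude"])
print(cams.get_calibration("wrist"));print(env.state())
E
```

```text
scene [[418.6, 0.0, 256.8], [0.0, 418.6, 191.1], [0.0, 0.0, 1.0]] [ 32.88173892 466.8623603  805.30419279] [-137.01332847   -0.67457624 -138.69740257]
top [[410.0, 0.0, 254.8], [0.0, 410.0, 190.8], [0.0, 0.0, 1.0]] [293.27119486 -52.88743097 924.56205982] [-168.51980879    0.18258516  -94.60990965]
{'mtx': array([[295.40283274,   0.        , 254.08069061],
       [  0.        , 295.40283274, 191.2948991 ],
       [  0.        ,   0.        ,   1.        ]]), 'tool_from_camera': array([[-3.64010813e-04, -9.71045128e-01, -2.38895851e-01,
         6.71263687e+01],
       [ 9.99999723e-01, -5.08396739e-04,  5.42769842e-04,
        -1.09533750e+00],
       [-6.48507882e-04, -2.38895588e-01,  9.71045044e-01,
        -1.71478282e+02],
       [ 0.00000000e+00,  0.00000000e+00,  0.00000000e+00,
         1.00000000e+00]])}
{'time_s': 0.1, 'qpos': array([-6.88134692e+01,  1.83479940e+01,  8.96996136e+01,  1.59009988e-03,
        7.20443811e+01, -1.14538071e+00]), 'qvel': array([-0.02560551, -0.11402356, -0.27455709, -0.03312721, -0.03907462,
       -0.05730398]), 'effort': array([ 2.03338736e-04, -4.13334167e+01, -2.32509828e+01,  7.27509381e-02,
        4.22123855e-02, -4.39471205e-05]), 'ee_pos': array([ 218.33256718, -531.44294263,  213.20286114]), 'ee_rot': array([-1.79908060e+02, -3.35035602e-03,  2.23314174e+01]), 'force': array([-0.41861484, -0.13228753, -0.09874473]), 'torque': array([-0.00015672,  0.0269529 , -0.08619725]), 'gripper_force': 0.0, 'gripper_width': 91.25420592283191}
```

View pics/top0.png

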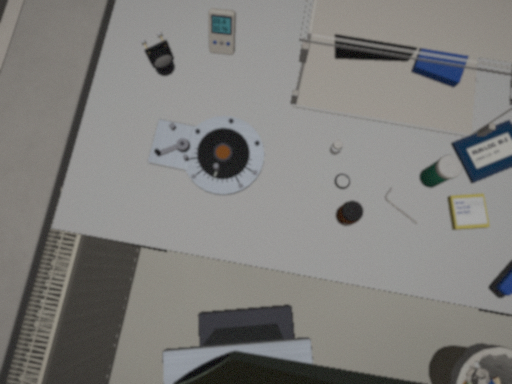

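View pics/scene0.png

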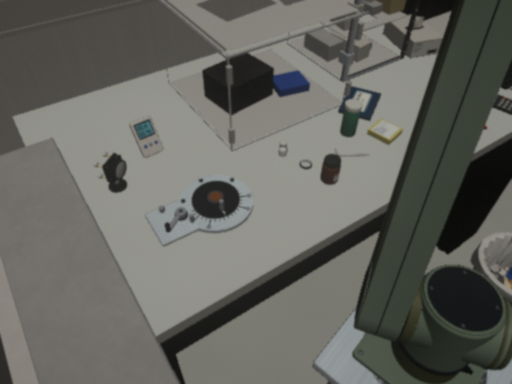

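Top view: dial at about (223,153), lever hub (183,145), knob near (160,151), jar (350,212), ring (342,181), vial (336,148), all to the right of the stage. Scene view: dial at (216,198), hub (181,214). I'll enlarge both views and compute positions.

```bash
cat > h.py <<'E'
from workcell import env,cams
import cv2,numpy as np
from scipy.spatial.transform import Rotation as R
def pose(n,st=None):
    c=cams.get_calibration(n);K=np.array(c["mtx"])
    if n=="wrist":
        T=np.eye(4);T[:3,:3]=R.from_euler("xyz",st["ee_rot"],degrees=True).as_matrix();T[:3,3]=st["ee_pos"]
        T=T@c["tool_from_camera"];return K,T[:3,3],T[:3,:3]
    return K,np.array(c["eye"]),R.from_euler("xyz",c["attitude"],degrees=True).as_matrix()
def ray(P,uv):
    K,e,A=P;d=A@np.linalg.inv(K)@np.array([uv[0],uv[1],1.]);return e,d/np.linalg.norm(d)
def onz(P,uv,z):
    e,d=ray(P,uv);return e+d*(z-e[2])/d[2]
def tri(P,uv,P2,uv2):
    e,d=ray(P,uv);f,g=ray(P2,uv2)
    s=np.linalg.lstsq(np.c_[d,-g],f-e,rcond=None)[0];a=e+s[0]*d;b=f+s[1]*g
    return (a+b)/2,np.linalg.norm(a-b)
def pix(P,p):
    K,e,A=P;q=K@A.T@(np.array(p)-e);return q[:2]/q[2]
E
python3 - <<'E'
from h import *
t=cv2.imread("pics/top0.png");s=cv2.imread("pics/scene0.png")
a=cv2.resize(t[110:205,140:275],None,fx=4,fy=4,interpolation=3)
b=cv2.resize(s[165:250,140:265],None,fx=4,fy=4,interpolation=3)
print(a.shape,b.shape)
c=np.zeros((720-0,540,3),np.uint8);c[:380]=a;c[380:,:500]=b;cv2.imwrite("pics/c0.png",cv2.resize(c,(450,600)) if 0 else c[:, :])
P=pose("top");Q=pose("scene")
print(onz(P,(223,153),24),onz(Q,(216,198),24),tri(P,(223,153),Q,(216,198)))
for n,uv in dict(hub=(183,145),jar=(350,212),ring=(342,181),vial=(336,148)).items():print(n,onz(P,uv,30).round())
# stage yaw: from dial centre to hub
cv2.imwrite("pics/ca.png",a);cv2.imwrite("pics/cb.png",b)
E
```

```text
(380, 540, 3) (340, 500, 3)
[5.69561517e+02 4.98038907e-01 2.40000000e+01] [ 5.67249968e+02 -4.73023381e-03  2.40000000e+01] (array([ 5.68738729e+02, -3.50939417e-03,  2.34444709e+01]), np.float64(2.162462732709989))
hub [594.  90.  30.]
jar [ 410. -270.   30.]
ring [ 481. -261.   30.]
vial [ 559. -257.   30.]
```

View pics/ca.png

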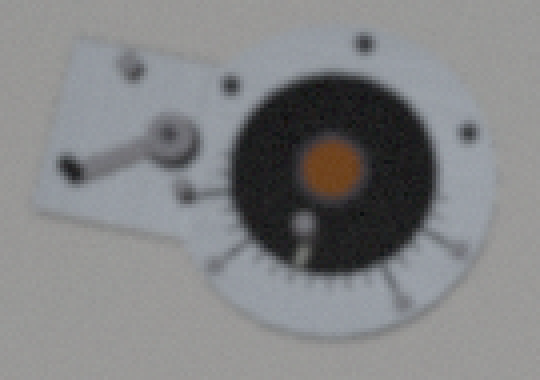

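View pics/cb.png

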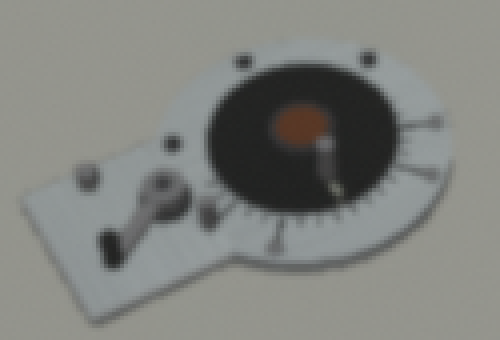

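The top crop (4x, offset 140,110) shows:
- Polariser centre at (333,168), post top at (304,220) and index at (303,255).
- Tall pin at (184,190), at the end of the 70° line next to the lug, so the dial must turn clockwise by about 65–70°.
- Hub at (170,138), knob at (72,165), and a stop block at (132,67).

The scene crop agrees: pin at (208,212), knob at (110,250). Next I'll move over the stage for a wrist view.

>>> apply_moves:
  deltas:
    - [0.04,-0.028,0,0,-1]
    - [0.08,-0.056,0,0,-1]
    - [0.12,-0.083,0,0,-1]
    - [0.16,-0.111,0,0,-1]
    - [0.2,-0.139,0,0,-1]

```text
time_s: 0.6
ee_pos: [351.2, -325.5, 213.7]
ee_rot: [-180.0, 0.0, 22.3]
force: [1.2, -0.4, 0.2]
gripper_width: 54.0
gripper_force: 0.0
```

>>> apply_moves:
  deltas:
    - [0.04,-0.028,0,0,-1]
    - [0.08,-0.056,0,0,-1]
    - [0.12,-0.083,0,0,-1]
    - [0.16,-0.111,0,0,-1]
    - [0.2,-0.139,0,0,-1]

```text
time_s: 1.1
ee_pos: [483.4, -120.8, 213.8]
ee_rot: [180.0, 0.0, 22.3]
force: [0.2, -0.9, -0.4]
gripper_width: 13.8
gripper_force: 0.0
```

>>> apply_moves:
  deltas:
    - [0.03,-0.02,0.01,-0.15,-1]
    - [0.06,-0.04,0.02,-0.3,-1]
    - [0.09,-0.06,0.03,-0.45,-1]
    - [0.12,-0.08,0.04,-0.6,-1]
    - [0.139,-0.097,0.044,-0.75,-1]

```text
time_s: 1.6
ee_pos: [575.0, 21.7, 168.3]
ee_rot: [-179.9, 0.0, 65.7]
force: [-0.1, -0.6, 0.2]
gripper_width: 0.3
gripper_force: 0.0
```

>>> apply_moves:
  deltas:
    - [0,0,0,-0.1,-1]
    - [0,0,0,-0.17,-1]
    - [0,0,0,-0.17,-1]
    - [0,0,0,-0.17,-1]

```text
time_s: 2.0
ee_pos: [574.4, 19.7, 169.7]
ee_rot: [-180.0, 0.0, 75.0]
force: [-0.5, -0.2, 0.5]
gripper_width: 0.2
gripper_force: 0.0
```

```bash
python3 - <<'E'
from h import *
st=env.state();f=cams.grab_frame("wrist");cv2.imwrite("pics/w1.png",f);np.save("w1.npy",np.r_[st["ee_pos"],st["ee_rot"]])
cv2.imwrite("pics/w1b.png",cv2.resize(f,(768,576),interpolation=3))
print(st["time_s"],st["ee_pos"],st["ee_rot"],st["gripper_width"],st["force"])
E
```

```text
2.0 [574.36859853  19.74727181 169.65419867] [-1.79970186e+02  1.50668012e-02  7.49557598e+01] 0.2192104035231185 [-0.54774262 -0.18737205  0.51257758]
```

View pics/w1b.png

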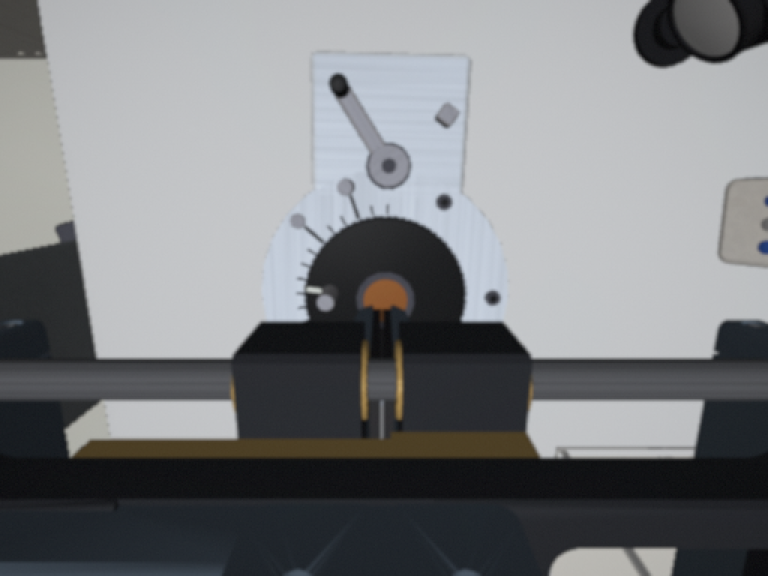

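The wrist view (1.5x) shows:
- Knob at (339,83), hub screw at (389,165) and stop block at (447,114).
- Tall pin top at (346,186), 40° plug at (298,221).
- Post top at (325,303), index at (315,291).
- The fingertips end near (383,315).

Next I'll triangulate against the top view.

```bash
python3 - <<'E'
from h import *
v=np.load("w1.npy");W=pose("wrist",dict(ee_pos=v[:3],ee_rot=v[3:]));P=pose("top");Q=pose("scene")
w=lambda x,y:((x+.5)/1.5-.5,(y+.5)/1.5-.5)
t=lambda x,y:((x+.5)/4-.5+140,(y+.5)/4-.5+110)
s=lambda x,y:((x+.5)/4-.5+140,(y+.5)/4-.5+165)
D=dict(pin=(w(346,186),t(184,187),s(206,201),36),hub=(w(389,165),t(169,131),s(168,184),33),knob=(w(339,81),t(70,160),s(107,237),47),post=(w(325,303),t(304,216),s(324,143),54),pol=(w(386,296),t(333,168),s(301,125),28))
g={}
for n,(a,b,c,z) in D.items():
    p,r=tri(W,a,P,b);p2,r2=tri(W,a,Q,c);g[n]=onz(W,a,z);print(n,p.round(1),round(r,1),p2.round(1),round(r2,1),"planes",*[onz(X,u,z)[:2].round(1) for X,u in((W,a),(P,b),(Q,c))])
print("idx",onz(W,w(307,290),24)[:2].round(1),"plug40",onz(W,w(298,221),15)[:2].round(1),"pinfoot line",onz(W,w(357,217),12)[:2])
print("tcp px",pix(W,v[:3])*1.5)
c=g["hub"]; 
for n in g: print(n,np.linalg.norm(g[n][:2]-g["pol"][:2]).round(1),np.degrees(np.arctan2(*(g[n]-g["pol"])[1::-1])).round(1), np.linalg.norm(g[n][:2]-g["hub"][:2]).round(1))
E
```

```text
pin [566.9  85.9  28.5] 1.3 [566.4  85.4  34.5] 2.8 planes [567.3  86.5] [564.8  84.2] [564.7  84.9]
hub [598.8  91.8  34.4] 0.9 [597.3  90.2  30.1] 5.1 planes [598.7  92.2] [599.5  91.6] [593.6  89.6]
knob [581.6 146.1  49.2] 2.7 [580.7 147.1  46.5] 2.3 planes [581.5 147.9] [582.3 145.2] [579.5 146.5]
post [535.3  16.8  59.6] 2.0 [533.4  15.9  53.5] 0.6 planes [533.7  16.3] [537.4  16.5] [533.   15.9]
pol [573.1   1.3  21.5] 1.5 [572.1   1.5  28.1] 4.4 planes [573.    3.6] [5.716e+02 3.000e-01] [571.7  -0.8]
idx [517.7  22.1] plug40 [524.8  71.7] pinfoot line [566.9733181   63.10342097]
tcp px [382.21792916 347.27890873]
pin 83.1 94.0 31.9
hub 92.3 73.9 0.0
knob 144.6 86.7 58.3
post 41.4 162.0 99.9
pol 0.0 0.0 92.3
```

Heights agree with the text. The axis is about (572.5, 1.5), the stage's +y points along 73.7°, the pin is at 93.7° and the post at about 159.3°. I'll go down behind the post with the fingers shut and stop above everything except the post and knob.

>>> apply_moves:
  deltas:
    - [-0.022,-0.02,0.03,0.05,-1]
    - [-0.044,-0.041,0.06,0.1,-1]
    - [-0.044,-0.041,0.1,0.1,-1]
    - [-0.044,-0.041,0.132,0.1,-1]
    - [-0.044,-0.041,0.132,0.1,-1]

```text
time_s: 2.55
ee_pos: [520.0, -12.4, 34.6]
ee_rot: [-179.5, 0.2, 69.2]
force: [-1.1, -1.1, 0.5]
gripper_width: 0.3
gripper_force: 0.0
```

```bash
cat > plan.py <<'E'
from h import *
def plan(c,r,off,phis,yawoff=0,st=None):
    """poses behind a post at radius r about c, pushing clockwise; rows in tool axes of the present pose"""
    st=st or env.state();p0=st["ee_pos"][:2];y0=np.radians(st["ee_rot"][2])
    ax=np.array([np.cos(y0),np.sin(y0)]);ay=np.array([ax[1],-ax[0]])
    for f in phis:
        a=np.radians(f);t=np.array([np.sin(a),-np.cos(a)])
        p=np.array(c)+r*np.array([np.cos(a),np.sin(a)])-off*t-p0
        dy=(a-np.pi/2+np.radians(yawoff)-y0+np.pi)%(2*np.pi)-np.pi
        print(f,np.round([p@ax/1e3,p@ay/1e3,-dy],4).tolist())
E
python3 - <<'E'
from plan import *
st=env.state();print(st["time_s"],st["ee_pos"],st["ee_rot"],st["force"])
plan((572.5,1.5),41,22,[159,155,151,147,143,139,135,131,127,123,119,115,111,107,103,100])
E
```

```text
2.55 [520.01799304 -12.40397615  34.5824649 ] [-1.79518337e+02  1.63198859e-01  6.92247393e+01] [-1.10893734 -1.08804822  0.48850448]
159 [0.0098, 0.0031, 0.0039]
155 [0.0127, 0.0016, 0.0737]
151 [0.0157, 0.0004, 0.1435]
147 [0.0188, -0.0006, 0.2134]
143 [0.0219, -0.0014, 0.2832]
139 [0.0251, -0.0019, 0.353]
135 [0.0284, -0.0023, 0.4228]
131 [0.0316, -0.0024, 0.4926]
127 [0.0349, -0.0023, 0.5624]
123 [0.0381, -0.0019, 0.6322]
119 [0.0413, -0.0014, 0.7021]
115 [0.0444, -0.0006, 0.7719]
111 [0.0475, 0.0004, 0.8417]
107 [0.0505, 0.0016, 0.9115]
103 [0.0535, 0.0031, 0.9813]
100 [0.0556, 0.0043, 1.0337]
```

>>> apply_moves:
  deltas:
    - [0.002,0,0,0,-1]
    - [0.002,0,0,0,-1]

```text
time_s: 2.75
ee_pos: [526.2, -10.2, 39.8]
ee_rot: [179.8, -0.1, 69.3]
force: [0.6, -0.2, -0.1]
gripper_width: 0.1
gripper_force: 0.0
```

```bash
python3 - <<'E'
from plan import *
st=env.state();print(st["ee_pos"],st["ee_rot"],st["force"])
plan((572.5,1.5),41,22,[159,155,151,147,143,139])
E
```

```text
[526.18007591 -10.15674239  39.7616396 ] [ 1.79786731e+02 -7.12737808e-02  6.93049548e+01] [ 0.55350888 -0.2361103  -0.10384143]
159 [0.0055, -0.0019, 0.0053]
155 [0.0084, -0.0033, 0.0751]
151 [0.0114, -0.0045, 0.1449]
147 [0.0145, -0.0055, 0.2148]
143 [0.0177, -0.0063, 0.2846]
139 [0.0209, -0.0069, 0.3544]
```

>>> apply_moves:
  deltas:
    - [0.006,0,0,0,-1]
    - [0.009,-0.001,0,0.07,-1]
    - [0.012,-0.002,0,0.14,-1]
    - [0.015,-0.003,0,0.21,-1]
    - [0.018,-0.004,0,0.28,-1]

```text
time_s: 3.25
ee_pos: [527.7, 7.8, 39.4]
ee_rot: [179.9, -0.0, 53.2]
force: [-0.7, -2.9, 0.4]
gripper_width: 0.5
gripper_force: 1.3
```

```bash
python3 - <<'E'
from plan import *
st=env.state();print(st["ee_pos"],st["ee_rot"],st["force"])
plan((572.5,1.5),41,22,[143,139,135,131,127,123,119,115])
E
```

```text
[527.72341428   7.77830462  39.39470127] [ 1.79850557e+02 -1.13058003e-02  5.31569332e+01] [-0.66958075 -2.9133681   0.40490391]
143 [-0.0001, -0.0015, 0.0027]
139 [0.0029, -0.0029, 0.0726]
135 [0.0059, -0.0041, 0.1424]
131 [0.009, -0.0051, 0.2122]
127 [0.0121, -0.0059, 0.282]
123 [0.0153, -0.0065, 0.3518]
119 [0.0185, -0.0068, 0.4216]
115 [0.0218, -0.0069, 0.4914]
```

Contact at about 3 N, as expected. I'll keep pushing.

>>> apply_moves:
  deltas:
    - [0.003,-0.002,0,0.07,-1]
    - [0.006,-0.004,0,0.14,-1]
    - [0.009,-0.005,0,0.21,-1]
    - [0.012,-0.006,0,0.28,-1]
    - [0.015,-0.0065,0,0.35,-1]

```text
time_s: 3.75
ee_pos: [531.7, 23.1, 39.2]
ee_rot: [179.8, -0.1, 33.1]
force: [1.3, -5.1, -0.5]
gripper_width: 0.3
gripper_force: 2.4
```

```bash
python3 - <<'E'
from plan import *
st=env.state();print(st["ee_pos"],st["ee_rot"],st["force"])
plan((572.5,1.5),41,22,[123,119,115,111,107,103,100])
E
```

```text
[531.7086282   23.14360879  39.24433586] [ 1.79812115e+02 -5.08746924e-02  3.31143256e+01] [ 1.27004972 -5.07806038 -0.47327563]
123 [0.0004, -0.0006, 0.002]
119 [0.0033, -0.0021, 0.0718]
115 [0.0063, -0.0033, 0.1416]
111 [0.0094, -0.0043, 0.2114]
107 [0.0126, -0.0051, 0.2812]
103 [0.0158, -0.0057, 0.3511]
100 [0.0182, -0.0059, 0.4034]
```

```bash
python3 - <<'E'
from plan import *
st=env.state();f=cams.grab_frame("wrist");g=cams.grab_frame("top")
a=cv2.resize(f[40:250,120:400],None,fx=2,fy=2,interpolation=3)
b=cv2.resize(g[120:200,150:270],(240,160),interpolation=3);a[-160:,-240:]=b
cv2.imwrite("pics/w2.png",a);st=env.state();print(st["ee_pos"],st["ee_rot"],st["force"])
E
```

```text
[532.04997795  23.46489047  39.18237183] [ 1.79818243e+02 -9.93756531e-02  3.32750052e+01] [ 0.6154994  -4.86941956  0.01718698]
```

View pics/w2.png

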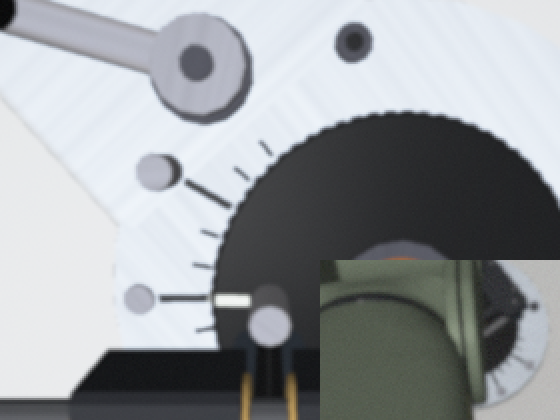

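The post is centred on the fingertip at (270,325). The index at (235,300) lines up with the 40° line, matching my model (123°). The pin is at (158,172). I'll continue about 26° more and then check.

>>> apply_moves:
  deltas:
    - [0.003,-0.002,0,0.07,-1]
    - [0.006,-0.003,0,0.14,-1]
    - [0.009,-0.004,0,0.21,-1]
    - [0.0125,-0.005,0,0.28,-1]
    - [0.0155,-0.0055,0,0.35,-1]

```text
time_s: 4.35
ee_pos: [541.1, 35.7, 39.0]
ee_rot: [179.8, -0.0, 13.1]
force: [-1.7, -7.7, 1.8]
gripper_width: 0.1
gripper_force: 3.1
```

```bash
python3 - <<'E'
from plan import *
st=env.state();print(st["ee_pos"],st["ee_rot"],st["force"])
plan((572.5,1.5),41,22,[103,100,97,95,94])
E
```

```text
[541.06541356  35.74009961  39.02068421] [ 1.79835545e+02 -2.79430784e-02  1.31435529e+01] [-1.66842134 -7.67282853  1.81886225]
103 [0.0009, -0.0006, 0.0025]
100 [0.0031, -0.0017, 0.0549]
97 [0.0053, -0.0026, 0.1072]
95 [0.0069, -0.0032, 0.1421]
94 [0.0076, -0.0035, 0.1596]
```

>>> apply_moves:
  deltas:
    - [0.002,0.0,0,0.03,-1]
    - [0.0035,-0.0005,0,0.07,-1]
    - [0.0053,-0.001,0,0.107,-1]
    - [0.0053,-0.001,0,0.107,-1]

```text
time_s: 4.75
ee_pos: [545.5, 38.8, 38.8]
ee_rot: [179.9, -0.0, 7.1]
force: [-2.9, -5.0, 2.1]
gripper_width: 0.7
gripper_force: 2.2
```

```bash
cat > look.py <<'E'
from plan import *
import sys
st=env.state();f=cams.grab_frame("wrist");np.save("w.npy",np.r_[st["ee_pos"],st["ee_rot"]]);cv2.imwrite(f"pics/{sys.argv[1]}_raw.png",f)
x0,y0=int(sys.argv[2]),int(sys.argv[3]);cv2.imwrite(f"pics/{sys.argv[1]}.png",cv2.resize(f[y0:y0+140,x0:x0+190],None,fx=4,fy=4,interpolation=3))
print(st["time_s"],st["ee_pos"],st["ee_rot"],st["force"])
W=pose("wrist",st)
for p in [(567,86.8,36),(572.5,1.5,24),(598.8,91.5,33)]:print(pix(W,p).round(1))
E
python3 look.py w3 150 110
```

```text
4.75 [545.51602931  38.78721837  38.83893666] [ 1.79942669e+02 -1.19211341e-03  7.12455904e+00] [-2.8547983  -5.00768947  2.11045506]
[181.4 186.1]
[317.8 189.6]
[178.1 131.7]
```

View pics/w3.png

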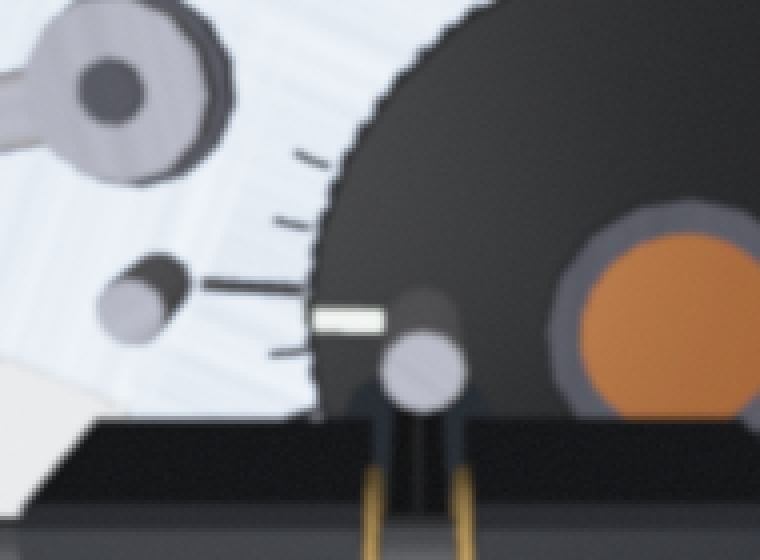

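The crop (4x, offset 150,110) shows the index line from (312,321) to (385,320), the target line from (203,284) to (302,291), and the pin top at (132,312). The dial is a few degrees short.

```bash
cat > ang.py <<'E'
from plan import *
def ang(x0,y0,k,io,ii,lo,li,po=None,pt=None):
    v=np.load("w.npy");W=pose("wrist",dict(ee_pos=v[:3],ee_rot=v[3:]))
    q=lambda p,z:onz(W,((p[0]+.5)/k-.5+x0,(p[1]+.5)/k-.5+y0),z)[:2]
    an=lambda a,b:np.degrees(np.arctan2(*(a-b)[::-1])).round(2)
    I,J,L,M=q(io,24),q(ii,24),q(lo,12),q(li,12)
    print("idx",I,J,"dir",an(I,J),"line",L,M,"dir",an(L,M))
    if pt:
        p=q(pt,36);print("pin",p)
    for c in[(572.5,1.5)]: 
        c=np.array(c);print("about axis idx",an((I+J)/2,c),"line",an((L+M)/2,c),np.linalg.norm(I-c),"pin",an(p,c) if pt else "")
    if po: print("polariser",q(po,28))
E
python3 -c "
from ang import *
ang(150,110,4,(312,321),(385,320),(203,284),(302,291),(685,330),(132,312))
plan((572.5,1.5),41,22,[97,96,95,94,93,92,91])"
```

```text
idx [565.08362473  59.5310167 ] [566.70855039  47.80356307] dir 97.89 line [566.26702333  79.44164645] [567.13805977  62.49563411] dir 92.94
pin [566.11941701  85.99374007]
about axis idx 97.21 line 94.77 58.50300437730173 pin 94.32
polariser [5.71931837e+02 2.71488675e-01]
97 [0.0003, -0.0006, 0.0026]
96 [0.001, -0.001, 0.0201]
95 [0.0017, -0.0013, 0.0375]
94 [0.0025, -0.0017, 0.055]
93 [0.0032, -0.002, 0.0724]
92 [0.004, -0.0023, 0.0899]
91 [0.0047, -0.0027, 0.1073]
```

>>> apply_moves:
  deltas:
    - [0.001,-0.0003,0,0.025,-1]
    - [0.002,-0.0006,0,0.047,-1]
    - [0.002,-0.0006,0,0.047,-1]
    - [0.002,-0.0006,0,0.047,-1]

```text
time_s: 5.2
ee_pos: [547.4, 40.2, 37.9]
ee_rot: [-180.0, 0.0, 4.4]
force: [-2.7, -1.9, 2.1]
gripper_width: 0.3
gripper_force: 1.7
```

```bash
python3 look.py w4 150 110
```

```text
5.2 [547.40079866  40.24321557  37.90861712] [-1.79988830e+02  9.80054349e-03  4.35947526e+00] [-2.73181488 -1.87456798  2.13108805]
[181.5 193.1]
[318.4 189.9]
[175.7 139. ]
```

View pics/w4.png

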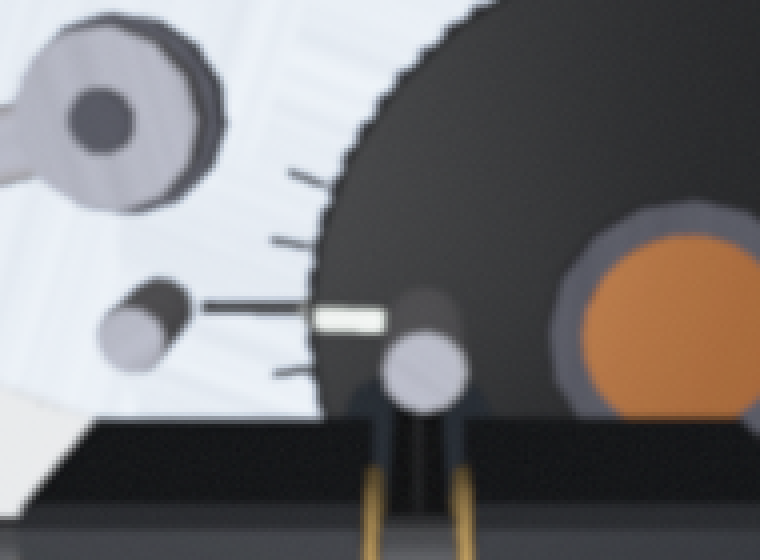

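The target line is now at (203,306)–(302,309), the index at (312,319)–(385,321) and the pin top at (132,338). It is nearly aligned; I'll quantify with parallax included.

```bash
python3 -c "
from ang import *
ang(150,110,4,(312,319.5),(385,321),(203,306.5),(302,309),(687,330),(133,338))"
```

```text
idx [568.36871237  59.97634916] [569.01010717  48.21697628] dir 93.12 line [566.29543196  79.5965606 ] [567.13775216  62.66525772] dir 92.85
pin [566.39284739  85.97052663]
about axis idx 94.14 line 94.75 58.622102905046816 pin 94.14
polariser [5.72128007e+02 4.37020888e-01]
```

The index is at 94.1° and the pin at 94.1°, and their directions agree within about 0.5°. I'll retreat, lift and go behind the knob.

>>> apply_moves:
  deltas:
    - [-0.004,0,0,0,-1]
    - [-0.012,0,0,0,-1]
    - [-0.012,0,-0.02,0,-1]
    - [-0.012,0,-0.045,0,-1]
    - [-0.012,0,-0.045,0,-1]

```text
time_s: 5.75
ee_pos: [537.7, 39.6, 85.7]
ee_rot: [-180.0, -0.4, 4.3]
force: [1.3, -0.2, 0.0]
gripper_width: 0.6
gripper_force: 0.0
```

>>> apply_moves:
  deltas:
    - [0.006,-0.024,0,-0.06,-1]
    - [0.012,-0.048,0,-0.12,-1]
    - [0.018,-0.072,0,-0.18,-1]
    - [0.025,-0.096,0,-0.23,-1]
    - [0.025,-0.096,0,-0.23,-1]

```text
time_s: 6.25
ee_pos: [553.3, 139.3, 82.0]
ee_rot: [-179.9, -0.0, 17.7]
force: [0.4, -0.2, 0.3]
gripper_width: 0.5
gripper_force: 0.0
```

```bash
python3 look.py w5 90 60; python3 - <<'E'
import cv2;f=cv2.imread("pics/w5_raw.png");cv2.imwrite("pics/w5.png",cv2.resize(f[20:240,100:480],None,fx=2,fy=2,interpolation=3))
E
```

```text
6.25 [553.31015396 139.26784068  82.02993056] [-1.79945124e+02 -3.36567685e-02  1.76955423e+01] [ 0.3583614  -0.16313788  0.33825454]
[325.6 212. ]
[421.  231.4]
[333.9 170.7]
```

View pics/w5.png

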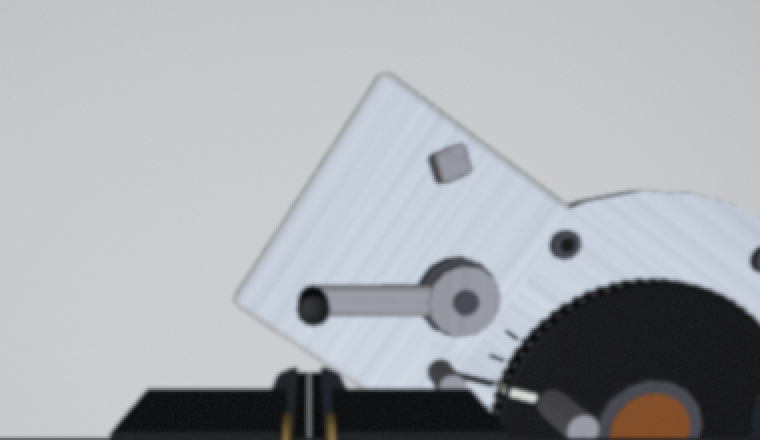

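In this view (2x, offset 100,20) the knob is at (312,304), straight ahead of the fingertips at (310,375). The hub is at (465,302) and the stop at (450,163). The index at (518,394) is still in line with the target line and pin. Next I'll go down and push.

>>> apply_moves:
  deltas:
    - [0,0,0.02,0,-1]
    - [0,0,0.04,0,-1]
    - [0,0,0.047,0,-1]
    - [0,0,0.047,0,-1]
    - [0,0,0.047,0,-1]

```text
time_s: 6.8
ee_pos: [553.5, 136.3, 36.3]
ee_rot: [180.0, -0.0, 17.5]
force: [0.1, 0.8, 0.2]
gripper_width: 0.2
gripper_force: 0.0
```

```bash
python3 - <<'E'
from plan import *
v=np.load("w.npy");W=pose("wrist",dict(ee_pos=v[:3],ee_rot=v[3:]));print(onz(W,(255.9,171.5),47),onz(W,(332.2,170.7),33))
st=env.state();print(st["ee_pos"],st["ee_rot"],st["force"])
plan((598.8,91.5),58,22,[107,103,99,95,91,87])
E
```

```text
[582.63310809 148.34319572  47.        ] [598.41192715  92.7639635   33.        ]
[553.50558347 136.32490444  36.34618317] [ 1.79988964e+02 -3.95904226e-02  1.74781338e+01] [0.12013781 0.84509053 0.2258562 ]
107 [0.0082, -0.0018, 0.0083]
103 [0.0123, -0.0032, 0.0782]
99 [0.0165, -0.0043, 0.148]
95 [0.0208, -0.005, 0.2178]
91 [0.0251, -0.0055, 0.2876]
87 [0.0294, -0.0057, 0.3574]
```

>>> apply_moves:
  deltas:
    - [0.004,-0.001,0,0,-1]
    - [0.008,-0.002,0,0.01,-1]
    - [0.012,-0.003,0,0.08,-1]
    - [0.0165,-0.004,0,0.15,-1]
    - [0.021,-0.005,0,0.22,-1]

```text
time_s: 7.3
ee_pos: [571.6, 147.7, 36.4]
ee_rot: [180.0, 0.0, 4.7]
force: [-2.0, -2.5, 1.3]
gripper_width: 0.8
gripper_force: 1.3
```

```bash
python3 - <<'E'
from plan import *
st=env.state();print(st["ee_pos"],st["ee_rot"],st["force"])
plan((598.8,91.5),58,22,[95,91,87,83,79,75,71])
E
```

```text
[571.62157164 147.68799796  36.43663585] [1.79958505e+02 4.28498673e-02 4.74156858e+00] [-1.96575417 -2.49995522  1.29387504]
95 [0.0002, 0.0003, -0.0045]
91 [0.0043, -0.0011, 0.0653]
87 [0.0085, -0.0022, 0.1351]
83 [0.0127, -0.003, 0.2049]
79 [0.017, -0.0036, 0.2747]
75 [0.0213, -0.0038, 0.3446]
71 [0.0257, -0.0037, 0.4144]
```

Contact at about 2–3 N. I'll continue.

>>> apply_moves:
  deltas:
    - [0.0043,-0.001,0,0.07,-1]
    - [0.0085,-0.002,0,0.135,-1]
    - [0.013,-0.003,0,0.205,-1]
    - [0.017,-0.0035,0,0.275,-1]
    - [0.0215,-0.0038,0,0.345,-1]

```text
time_s: 7.8
ee_pos: [592.4, 153.4, 36.4]
ee_rot: [179.9, 0.1, -15.0]
force: [-3.1, -1.2, 1.6]
gripper_width: 0.6
gripper_force: 1.3
```

```bash
python3 - <<'E'
from plan import *
st=env.state();print(st["ee_pos"],st["ee_rot"],st["force"])
plan((598.8,91.5),58,22,[75,71,67,63,59,55])
E
```

```text
[592.42812488 153.39999364  36.38913073] [ 1.79945752e+02  6.28964324e-02 -1.50288715e+01] [-3.06815079 -1.17119756  1.61282765]
75 [0.0002, 0.0001, -0.0005]
71 [0.0043, -0.0013, 0.0693]
67 [0.0085, -0.0024, 0.1391]
63 [0.0127, -0.0032, 0.2089]
59 [0.017, -0.0037, 0.2787]
55 [0.0213, -0.0039, 0.3486]
```

>>> apply_moves:
  deltas:
    - [0.0043,-0.001,0,0.07,-1]
    - [0.0085,-0.002,0,0.135,-1]
    - [0.013,-0.003,0,0.205,-1]
    - [0.017,-0.0035,0,0.275,-1]
    - [0.0215,-0.0038,0,0.345,-1]

```text
time_s: 8.3
ee_pos: [614.1, 151.7, 36.4]
ee_rot: [179.9, 0.1, -34.8]
force: [-2.4, 0.3, 2.1]
gripper_width: 0.6
gripper_force: 1.4
```

```bash
python3 - <<'E'
from plan import *
st=env.state();print(st["ee_pos"],st["ee_rot"],st["force"],st["qpos"])
plan((598.8,91.5),58,22,[55,51,47,43,41,39.3,38])
E
```

```text
[614.06252812 151.69371568  36.3792668 ] [ 1.79929451e+02  6.28425098e-02 -3.48010679e+01] [-2.42940263  0.2838917   2.06885429] [ 1.28349598e+01  3.20517245e+01  9.47266167e+01 -1.37885897e-03
  5.33161318e+01  1.37636814e+02]
55 [0.0, 0.0001, 0.0035]
51 [0.0041, -0.0013, 0.0733]
47 [0.0083, -0.0024, 0.1431]
43 [0.0126, -0.0032, 0.2129]
41 [0.0147, -0.0035, 0.2478]
39.3 [0.0166, -0.0037, 0.2775]
38 [0.018, -0.0038, 0.3002]
```

>>> apply_moves:
  deltas:
    - [0.0041,-0.0013,0,0.07,-1]
    - [0.0082,-0.0008,0,0.07,-1]
    - [0.0121,-0.0001,0,0.07,-1]
    - [0.014,0.0004,0,0.07,-1]
    - [0.014,0.0004,0,0.07,-1]

```text
time_s: 8.8
ee_pos: [626.3, 143.2, 36.1]
ee_rot: [-180.0, -0.0, -38.6]
force: [-2.1, 0.9, 1.4]
gripper_width: 0.4
gripper_force: 0.5
```

>>> apply_moves:
  deltas:
    - [0.001,0.0003,0,0,-1]
    - [0.002,0.0006,0,0,-1]
    - [0.002,0.0006,0,0,-1]

```text
time_s: 9.1
ee_pos: [626.5, 142.0, 35.7]
ee_rot: [180.0, 0.1, -38.6]
force: [-3.4, 2.8, 1.2]
gripper_width: 0.6
gripper_force: 1.8
```

>>> apply_moves:
  deltas:
    - [0.001,0.0003,0,0,-1]
    - [0.002,0.0006,0,0,-1]
    - [0.002,0.0006,0,0,-1]

```text
time_s: 9.4
ee_pos: [626.7, 141.7, 35.8]
ee_rot: [-180.0, 0.2, -38.7]
force: [-5.4, 7.4, 2.3]
gripper_width: 0.8
gripper_force: 4.2
```

The force rose to 9 N without further motion, at the predicted stop position. I'll retreat, lift and check.

>>> apply_moves:
  deltas:
    - [-0.004,0,0,0,-1]
    - [-0.014,0,0,0,-1]
    - [-0.02,0,-0.02,0,-1]
    - [-0.02,0,-0.06,0,-1]
    - [-0.02,0,-0.1,0,-1]

```text
time_s: 9.9
ee_pos: [612.2, 152.2, 136.4]
ee_rot: [179.9, -0.0, -38.6]
force: [0.3, 0.4, 0.1]
gripper_width: 0.5
gripper_force: 0.0
```

>>> apply_moves:
  deltas:
    - [-0.03,0.0,0,-0.1,-1]
    - [-0.06,0.0,-0.01,-0.2,-1]
    - [-0.09,0.0,-0.02,-0.3,-1]
    - [-0.09,0.0,-0.02,-0.4,-1]
    - [-0.09,0.0,-0.02,-0.4,-1]

```text
time_s: 10.4
ee_pos: [542.2, 209.0, 156.6]
ee_rot: [-180.0, -0.1, -15.6]
force: [-0.4, 0.3, -0.1]
gripper_width: 0.2
gripper_force: 0.0
```

```bash
python3 look.py w6 90 60; python3 - <<'E'
import cv2;f=cv2.imread("pics/w6_raw.png");cv2.imwrite("pics/w6.png",cv2.resize(f[60:250,120:380],None,fx=3,fy=3,interpolation=3))
E
```

```text
10.4 [542.18466985 209.01653455 156.62635215] [-1.79976094e+02 -1.36066126e-01 -1.56322510e+01] [-0.41070922  0.30676135 -0.10336662]
[369.6 129.2]
[449.5  99.5]
[357.5  97.7]
```

View pics/w6.png

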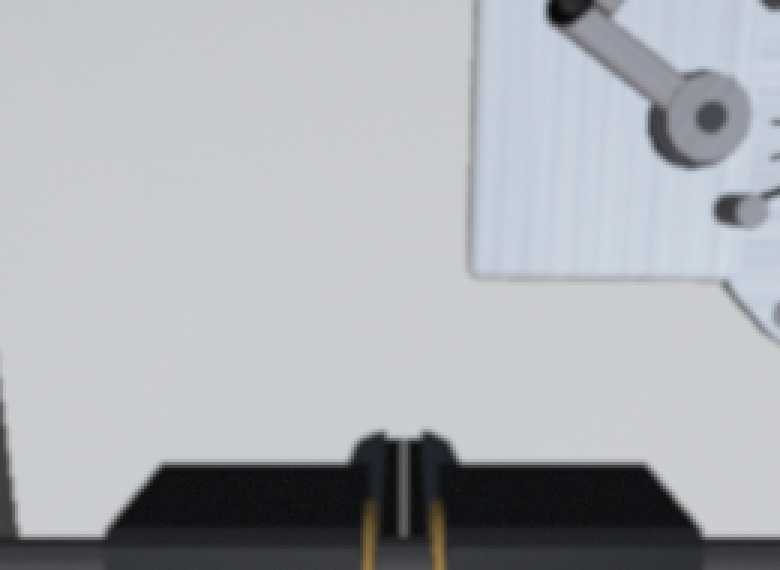

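The lever lies against the stop block at (605,5), with the knob at (570,3), hub at (711,116) and pin at (750,210). My picture views are used up, so I'll check the rest numerically with a white mask inside the dial's annulus.

```bash
python3 - <<'E'
from h import *
v=np.load("w.npy");W=pose("wrist",dict(ee_pos=v[:3],ee_rot=v[3:]));f=cv2.imread("pics/w6_raw.png")
k=onz(W,(310,61),47);h=onz(W,(356.8,98.5),33);d=(k-h)[:2];print("knob",k,h,np.linalg.norm(d),np.degrees(np.arctan2(d[1],d[0])),"stop expected 39.3")
p=onz(W,(369.8,129.8),36)
K=[]
for y in range(384):
  for x in range(512):
    q=onz(W,(x,y),24)[:2]-np.array([572.3,1.2]);r=np.hypot(*q);a=np.degrees(np.arctan2(q[1],q[0]))
    if 49<r<57 and 70<a<120 and f[y,x].min()>120:K.append((a,r))
K=np.array(K);print("idx",len(K),K.mean(0) if len(K) else "",K[:,0].min(),K[:,0].max());d=p[:2]-[572.3,1.2];print("pin",p,np.degrees(np.arctan2(d[1],d[0])))
E
```

```text
knob [641.06307826 130.87366681  47.        ] [598.26469447  92.31076575  33.        ] 57.60901833798533 42.02000253293799 stop expected 39.3
idx 36 [93.63672613 52.88769271] 91.27804616282742 95.97191127069523
pin [566.372957    86.72415926  36.        ] 93.964405380283
```

The index (93.6°) matches the pin (94.0°). The lever is at about 42° by camera, against about 39° expected at the stop, so it is inside the 7° tolerance, and it was felt hitting the stop.

```bash
python3 -c "
from workcell import env
print(env.job_done())"
```

```text
the job is handed in; nothing more can be done
None
```

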